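Switch off the plate warmer and present the dish with its tomato

ROBOT

A 7-joint arm with a two-finger parallel gripper is mounted at the origin on the work surface. World frame = base frame: x ahead of the robot, y to its left, z up, the work surface at z = 0. Lengths are in m, angles in rad, forces in N, time in s.
With the tool pointing down it reaches from about 0.4 to 0.925 m from the base axis. Payload 5.6 kg.
Tool frame: the origin (TCP) lies on the centre line of the jaws, within the pads' length; the fingertips stand 17 mm ahead of it and the grasp point (between the pads) lies 2 mm behind it; y points along the fingers, z is the direction in which the jaws open and shut, and the axes are right-handed (so a half turn about y gives the same grasp; the last joint's range is limited). The gripper opens to 85 mm and grips with 20 to 120 N. Pads are 22 mm wide; open, the fingers measure 114 mm over their backs; the gripper's body (76 mm by 85 mm) begins 54 mm behind the grasp point. The pads swing forward as they close: fully open they stand 13 mm farther back than shut.
Start: joints at [1.144, 0.468, -0.012, 1.603, 0.006, 1.071, -0.056], TCP at [0.243, -0.603, 0.248] pointing down, gripper open.
Joint ranges: [-2.53, 2.53], [-0.31, 2.02], [-1.57, 1.55], [0.28, 2.44], [-1.29, 4.43], [0.15, 1.84], [-2.92, 2.92]. Speed limits (rad/s): [2.57, 2.57, 3.14, 3.14, 3.14, 3.14, 3.14].

INTERFACE

Orientations are given as a rotation vector (axis times angle).
In Python, from workcell import observe, imaging, job_done gives the robot as it stands. The module is installed in compiled form; this text tells all that it offers.
- The arm moves only by the tool drive_tool, never from a script. Its arguments are lists of equal length, an entry for each row: "delta_pos": the shift along the world's x, y, z in mm, a list of three; "rot": the turn, a rotation vector about the world's x, y, z in rad, a list of three; "gripper": the gripper command: -1 is fully open, 1 is shut, values between are in proportion. A call has 1 to 20 rows; each row shifts and turns the pose as measured when the row begins; what a row does not reach is not made up. A row lasts 1/10 s, in which the tool goes at most 50 mm and 8.59 degrees, less where a joint would pass 70% of its speed; a pose out of reach is approached as far as the arm can. A call is refused whole if a number of a shift passes 50 or a number of a turn 0.15, either way. A call with a gripper value outside its range is refused whole. The fingers move at their own pace and stop on an object; the grip force is fixed at half the most. Time passes only in rows, so rows that do not move let the fingers close. It gives the time, the measured TCP pose, the force and the opening at its end, in the units of the state.
- observe(): the state, without advancing time (a new reading comes with each control period).
- imaging.get_image(name): name is "side" or "top"; returns a dict with "image" (400x640x3 uint8, red, green, blue), "intrinsics" (3x3 intrinsics, pixels), "extrinsics" (4x4, takes a point from world to camera coordinates). Camera axes: x right, y down, z forward; pixel columns grow to the right and rows downward; lengths in m; the calibration is good to about 2 mm. A picture is of the moment at which its call begins. There is no depth.
- job_done(): hands the job in, once; it reports no verdict.
The state is a dict: "t": time; "joints": joint angles; "qvel": joint speeds; "joint_efforts": joint torques, N m; "ee_pos": TCP position; "tcp_rot": TCP orientation; "wrist_force": force on the tool from outside, world axes, zero at the start; "moment": the same for the moment, N m; "width": opening from 0.0 (shut) to 1.0 (fully open).
Only numpy, scipy, OpenCV 4.12 (cv2) and the standard library are available. Lean on these libraries where they do the work, as an engineer would, in place of code of your own. Each camera call takes 0.05 s, during which the arm holds its last target. There are 200 camera calls.

TASK

Switch the plate warmer off by turning its knob clockwise (seen from above) past the click to its stop and let go of it; only then lift the steel dish by its bridge handle straight up, roughly 10 cm clear of the hot plate, and above it turn the dish a quarter turn so that its blue tab points at the wooden serving board. Keep the dish level throughout and the loose tomato in its centre, untouched, and leave the pot, jar and spoon where they are. Finish still holding the dish there, steady and level, with nothing else supporting it.

Things in the scene. Friction and masses are not known exactly. Their poses are not given: they have to be found in the camera images.
- hotplate (a point): centre of the round black hot plate (176 mm across) on the fixed aluminium warmer, at its surface, 60 mm above the worktop. The warmer is 230 mm wide and reaches 95 mm from here along its x axis, 215 mm along -x; its top is 58 mm high. x points from the knob to the hot plate, z up. The knob's axis is 165 mm from here along -x
- knob_grip (a point): grip point of the black knob, on its vertical axis, 37 mm above the warmer's top: a bar 42 mm long (along this point's x, which turns with it), 14 mm thick (y), 32 mm tall, top 7 mm above this point, on a disc 44 mm wide, 8 mm high; white line at the -x end. On: its x is 0.7 rad counter-clockwise of the warmer's x; off: 0.7 rad clockwise of it
- knob (a joint): knob angle in rad, growing clockwise seen from above: 0 = on, 1.4 = off at its stop. An over-centre spring holds it at 0, where it starts, and resists with up to about 0.07 N m until 0.7; past that it clicks on to 1.4 by itself and stays there
- dish: loose round shallow steel dish, about 0.32 kg, 146 mm across, rim 23 mm high, foot 92 mm across; origin at the centre of its underside. Starts standing on the hot plate, its tab pointing roughly at the knob. Its x axis runs level from its centre through the blue tab (28 mm wide, its end 97 mm from the centre), z up
- dish_in (a point): centre of the dish's inside, 8 mm above its underside. The inside is a shallow cone, 5 degrees steep out to 35 mm from the centre, then 18 degrees: the tomato rolls off centre if the dish tilts by more than 5 degrees or is accelerated sideways by more than about 0.8 m/s2
- dish_grip (a point): middle of the black grip on the dish's bridge handle, 103 mm above the dish's underside, right above its centre. The grip is 70 mm long along the dish's y axis, 18 mm thick along its x axis, 22 mm tall; its steel strap spans the dish along y on posts 68 mm from the centre
- tomato_center (a point): centre of the loose red cherry tomato, a ball 32 mm across, 20 g, lying in the middle of the dish under the bridge handle (its top is 40 mm above the dish's underside)
- board: fixed wooden serving board, 160 mm by 190 mm, 16 mm thick, flat on the worktop to the left or the right of the warmer, about 0.28 to 0.33 m from the hot plate's centre; origin at the centre of its underside
- pot: bystander: lidded steel pot, 150 mm across (200 mm over its handles), 128 mm tall to the lid's knob, on the other side of the warmer from the board; origin under its centre
- jar: bystander: amber jar with green cap, 48 mm across, 75 mm tall, on the left beside the knob end of the warmer; origin under its centre
- spoon: bystander: spoon 190 mm long lying on the right beside the knob end of the warmer, along its own x axis
There are look-alikes about, which are no part of the job. Of the things that look like the board, take the one that is farthest from the robot's base at the start.

How it is judged:
By the outcome, as a careful person would: the job done as asked, in the order asked, and still so for the second after the job is handed in, while the arm keeps its last pose, push and grip.
It also fails if it takes over 51 s, if anything falls off the work surface, if the arm or the gripper's body presses on something with over 40 N, if the wrist force passes 120 N, or if a joint passes its speed limit or range.

## Working session

There is one attempt and no reset: what is moved stays moved. The work goes in short steps, Python scripts to look and compute and a tool call to move; the robot and the scene stay as the last step left them, time stands still between calls to the robot, and variables do not carry over. Pictures are saved under pics/ and viewed, about 8 in all and at most 12, crops included, and the job is handed in when it is done.

Besides the shell and the picture viewer there is one more tool, called after ">>>" as name(argument=value, ...) on one line, values as JSON. drive_tool: Moves the arm, as the interface text tells. Its arguments: {"type":"object","properties":{"delta_pos":{"type":"array","items":{"type":"array","items":{"type":"number"}}},"rot":{"type":"array","items":{"type":"array","items":{"type":"number"}}},"gripper":{"type":"array","items":{"type":"number"}}},"required":["delta_pos","rot","gripper"]}

```bash
mkdir -p pics; cat > h.py <<'E'
import numpy as np, cv2
from workcell import observe, imaging, job_done
from scipy.spatial.transform import Rotation as R
def get(n,save=None):
    d=imaging.get_image(n); 
    if save: cv2.imwrite('pics/'+save,d['image'][:,:,::-1])
    return d
def ray(d,uv):
    K=np.array(d['intrinsics']);E=np.array(d['extrinsics'])
    c=-E[:3,:3].T@E[:3,3]; v=E[:3,:3].T@np.linalg.solve(K,[uv[0],uv[1],1.]); return c,v
def onz(d,uv,z):
    c,v=ray(d,uv); return c+v*(z-c[2])/v[2]
def proj(d,p):
    q=np.array(d['extrinsics'])[:3]@np.append(p,1); q=np.array(d['intrinsics'])@q; return q[:2]/q[2]
E
python3 - <<'E'
from h import *
s=observe();print(s)
for n in('top','side'):
    d=get(n,n+'1.png');print(n,d['intrinsics'],d['extrinsics'])
print(R.from_rotvec(s['tcp_rot']).as_matrix())
E
```

```text
{'t': 0.0, 'joints': array([ 1.14400614,  0.46840221, -0.01157655,  1.60368234,  0.00601118,
        1.07138034, -0.05629455]), 'qvel': array([ 1.22959405e-03, -2.47731567e-03, -4.59077409e-05, -1.19873682e-04,
        8.11199420e-04,  1.27618895e-04,  5.21291290e-05]), 'joint_efforts': array([ 1.47895939e-04, -5.32385123e+01,  2.13771412e-02, -2.51305372e+01,
        1.13708986e-02,  7.84499949e-03, -8.90190279e-06]), 'ee_pos': array([ 0.2430972 , -0.60223358,  0.24729774]), 'tcp_rot': array([-0.39123208,  2.01330545, -2.00967792]), 'wrist_force': array([-1.30030707,  0.3319118 ,  0.23970058]), 'moment': array([ 0.06688282, -0.03869527, -0.04503906]), 'width': 0.9990295260636206}
top [[385.53782182   0.         318.28341899]
 [  0.         385.53782182 190.83699226]
 [  0.           0.           1.        ]] [[ 0.08257059 -0.99657324 -0.00488578  0.00632256]
 [-0.97635131 -0.07991029 -0.20087925  0.4981921 ]
 [ 0.19980046  0.02135696 -0.97960383  1.20768029]
 [ 0.          0.          0.          1.        ]]
side [[465.58640326   0.         315.34982631]
 [  0.         465.58640326 193.96632961]
 [  0.           0.           1.        ]] [[-9.66756135e-01 -2.55700020e-01 -2.73834076e-04  5.07979044e-01]
 [-1.69691209e-01  6.42372544e-01 -7.47370329e-01  1.40347953e-01]
 [ 1.91278512e-01 -7.22478384e-01 -6.64407643e-01  1.33047242e+00]
 [ 0.00000000e+00  0.00000000e+00  0.00000000e+00  1.00000000e+00]]
[[-9.27280613e-01 -8.23871918e-04  3.74366111e-01]
 [-3.74366988e-01  1.64336754e-03 -9.27279169e-01]
 [ 1.48738153e-04 -9.99998310e-01 -1.83229331e-03]]
```

View pics/top1.png

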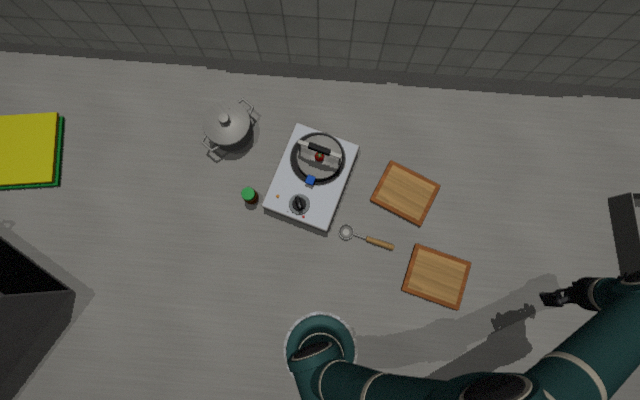

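View pics/side1.png

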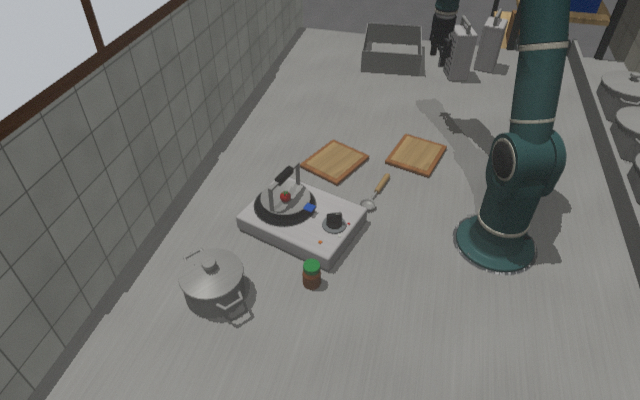

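The top view shows two board look-alikes at (405,193) and (437,276). The upper one is farther from the base, which sits at about (320,345). The knob is at (299,204), the dish grip at (319,149) and the blue tab at (310,181). I'll enlarge these to confirm and measure them.

```bash
python3 - <<'E'
from h import *
t=get('top');s=get('side')
a=cv2.resize(t['image'][110:235,255:455],None,fx=4,fy=4,interpolation=cv2.INTER_CUBIC)
a=a[:,:800]; cv2.imwrite('pics/top2.png',a[:,:,::-1])
b=cv2.resize(s['image'][155:275,230:390],None,fx=5,fy=5,interpolation=cv2.INTER_CUBIC); cv2.imwrite('pics/side2.png',b[:,:,::-1])
def comps(d,m,roi,mn=8):
    x0,x1,y0,y1=roi; mm=np.zeros(m.shape,np.uint8); mm[y0:y1,x0:x1]=m[y0:y1,x0:x1]
    n,l,st,c=cv2.connectedComponentsWithStats(mm); return [(st[i].tolist(),c[i].round(1).tolist(),cv2.minAreaRect(np.argwhere(l==i)[:,::-1].astype(np.float32))) for i in range(1,n) if st[i][4]>=mn]
for d,n,roi in((t,'top',(255,450,110,310)),(s,'side',(230,450,130,275))):
    hsv=cv2.cvtColor(d['image'],cv2.COLOR_RGB2HSV);H,S,V=cv2.split(hsv)
    print(n,'blue');[print(c) for c in comps(d,((H>100)&(H<130)&(S>120)&(V>60)).astype(np.uint8),roi)]
    print('wood');[print(c) for c in comps(d,((H>5)&(H<25)&(S>90)&(V>60)).astype(np.uint8),roi,100)]
    print('red');[print(c) for c in comps(d,(((H<8)|(H>172))&(S>130)&(V>40)).astype(np.uint8),roi)]
    print('dark');[print(c) for c in comps(d,(V<28).astype(np.uint8),roi)]
for uv in((405,193),(437,276)): print(onz(t,uv,.016))
E
```

```text
top blue
([305, 175, 11, 10, 78], [309.7, 179.5], ((309.62066650390625, 179.44827270507812), (8.913375854492188, 8.913375854492188), 21.801406860351562))
wood
([370, 160, 70, 66, 2627], [404.9, 192.7], ((404.94964599609375, 192.67379760742188), (57.38518142700195, 46.24174118041992), 27.474430084228516))
([366, 237, 28, 13, 151], [379.9, 243.0], ((379.5, 243.00003051757812), (28.776723861694336, 5.375871181488037), 18.434946060180664))
([401, 244, 49, 64, 2207], [428.4, 275.1], ((432.050048828125, 274.8500061035156), (52.493804931640625, 50.28021240234375), 18.434947967529297))
red
([315, 152, 9, 9, 40], [318.8, 157.1], ((318.8000183105469, 156.59999084472656), (8.221921920776367, 7.589465618133545), 18.434947967529297))
dark
([308, 147, 21, 8, 41], [318.4, 150.7], ((318.0, 150.5), (21.188068389892578, 2.1358940601348877), 19.98310661315918))
([314, 166, 27, 18, 81], [328.6, 176.3], ((327.93359375, 176.2235107421875), (6.48477840423584, 30.958402633666992), 61.55707550048828))
([300, 171, 6, 6, 9], [302.8, 173.4], ((302.7500305175781, 173.25001525878906), (7.071067810058594, 0.7071067094802856), 45.0))
([295, 201, 8, 10, 23], [298.2, 206.4], ((297.5000305175781, 206.00003051757812), (9.192388534545898, 4.949747085571289), 45.0))
side blue
([304, 203, 11, 9, 71], [309.0, 207.0], ((309.0, 207.00003051757812), (9.486831665039062, 7.589465618133545), 18.434947967529297))
wood
([385, 134, 61, 42, 1539], [415.8, 154.6], ((414.9621887207031, 154.11964416503906), (53.601383209228516, 34.3791618347168), 17.52556800842285))
([300, 140, 69, 44, 1614], [334.0, 161.2], ((333.9000244140625, 160.7000274658203), (56.79612731933594, 39.80200958251953), 26.56505012512207))
red
([280, 194, 8, 6, 33], [283.6, 196.5], ((283.5, 196.5), (5.0, 7.0), 90.0))
dark
[ 0.51935679 -0.24198913  0.016     ]
[ 0.25640117 -0.3542914   0.016     ]
```

View pics/top2.png

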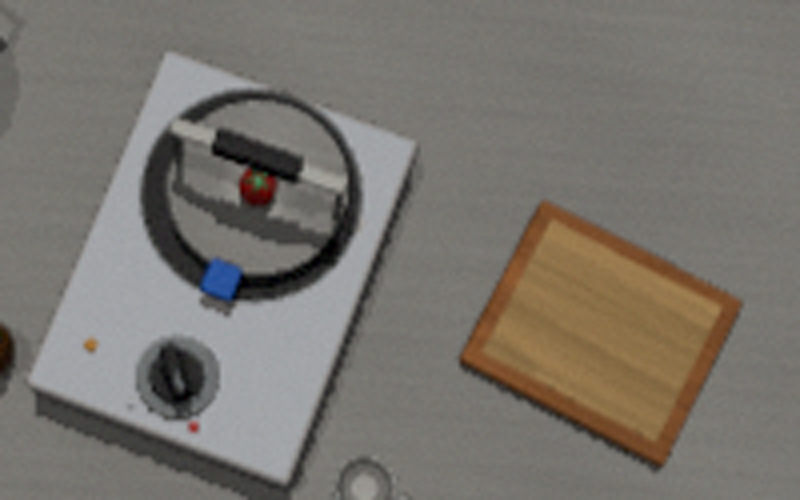

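View pics/side2.png

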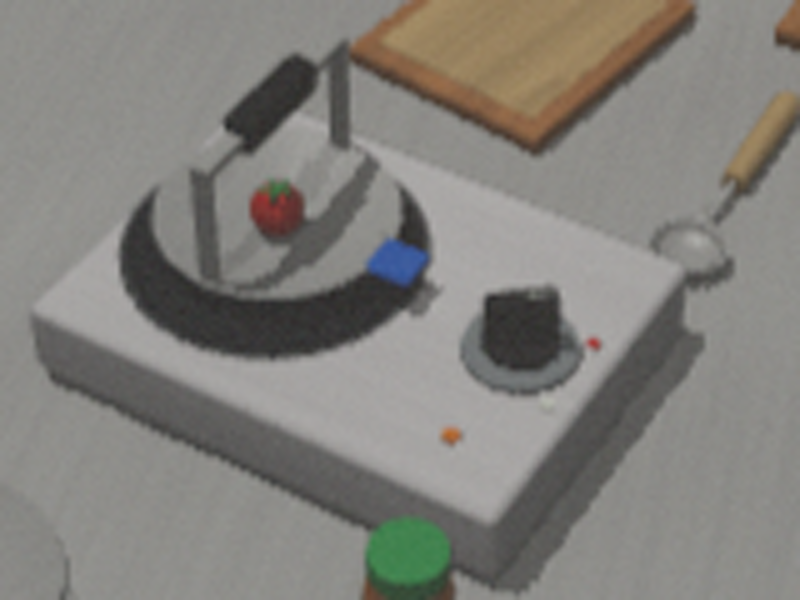

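```bash
cat >> h.py <<'E'
def tri(d1,u1,d2,u2):
    c1,v1=ray(d1,u1);c2,v2=ray(d2,u2)
    ab=np.linalg.lstsq(np.c_[v1,-v2],c2-c1,rcond=None)[0]
    p,q=c1+ab[0]*v1,c2+ab[1]*v2; return (p+q)/2,np.linalg.norm(p-q)
T=lambda x,y:((x+.5)/4-.5+255,(y+.5)/4-.5+110)
S=lambda x,y:((x+.5)/5-.5+230,(y+.5)/5-.5+155)
E
python3 - <<'E'
from h import *
t=get('top');s=get('side')
tc=[onz(t,T(*p),.058) for p in((168,52),(417,146),(288,488),(33,385))]
sc=[onz(s,S(*p),.058) for p in((32,312),(300,112),(688,268),(492,525))]
for n,c in(('t',tc),('s',sc)):
    c=np.array(c);print(n,c[:,:2].round(4).tolist())
# order: top image TL (far,left), TR(far,right), BR(near,right), BL(near,left)
def fr(c):
    c=np.array(c)[:,:2]; x=(c[0]+c[1]-c[2]-c[3])/2;y=(c[0]+c[3]-c[1]-c[2])/2
    L=np.linalg.norm
    a=np.arctan2(x[1],x[0]); m=c.mean(0); u=x/L(x)
    print('len',L(x),L(y),'yaw',a,np.arctan2(y[1],y[0])-np.pi/2,'hot',m+.06*u,'knob',m-.105*u); return m+.06*u,a
fr(tc);fr(sc)
print('hot disc top',onz(t,T(251,194),.06))
print('grip top',onz(t,T(258,150),.174), onz(s,S(271,100),.168),tri(t,T(257,155),s,S(271,103)))
print('grip ends', tri(t,T(214,142),s,S(232,132)),tri(t,T(301,166),s,S(310,78)))
print('tab',tri(t,(309.7,179.5),s,(309,207)), 'tom',tri(t,T(258,187),s,S(277,209)))
print('knob disc', onz(t,T(178,375),.066), onz(s,S(522,350),.062))
print('board t',[onz(t,T(*p),.016)[:2].round(4).tolist() for p in((545,203),(741,302),(661,465),(462,362))])
E
```

```text
t [[0.7222, 0.1391], [0.6565, -0.0748], [0.3649, 0.0097], [0.4307, 0.2208]]
s [[0.7219, 0.1419], [0.6271, -0.0682], [0.3667, 0.0103], [0.4311, 0.2283]]
len 0.30320340677448143 0.22240670242742946 yaw -0.2777371813342152 -0.29984453757929974 hot [0.60127001 0.05724202] knob [0.44259309 0.10248177]
len 0.2877039582195147 0.22839887727486488 yaw -0.290683976714165 -0.3560830693539898 hot [0.59415772 0.06087763] knob [0.43607979 0.10816788]
hot disc top [0.60351222 0.05905834 0.06      ]
grip top [0.60472816 0.05305665 0.174     ] [0.60246695 0.05218073 0.168     ] (array([0.60247413, 0.05364853, 0.16720073]), np.float64(0.0008872061224573211))
grip ends (array([0.61163137, 0.08700797, 0.17017691]), np.float64(0.003928819311091705)) (array([0.5941467 , 0.01959901, 0.16203231]), np.float64(0.008552093687942701))
tab (array([0.5235787 , 0.07678547, 0.08547184]), np.float64(0.00027036440598698604)) tom (array([0.60211734, 0.0530792 , 0.0871479 ]), np.float64(0.0005163261006343849))
knob disc [0.44699574 0.10461646 0.066     ] [0.44408963 0.10402159 0.062     ]
board t [[0.6288, -0.1898], [0.5559, -0.3576], [0.413, -0.2948], [0.4856, -0.1271]]
```

The enlarged crops confirm the upper board, at (0.521,-0.242): it is farther from the base and 0.307 m from the hot plate. The knob is at about (0.445,0.104) and the warmer's yaw about -0.285. The dish grip is at about (0.603,0.0535), with the dish's yaw about 2.86. I'll move above the knob with the jaws heading for 1.986.

>>> drive_tool(delta_pos=[[23,32,0],[23,32,0],[23,32,0],[23,32,0],[23,32,0],[23,32,0],[23,32,0],[23,32,0],[23,32,0],[23,32,0],[23,32,0],[-6,39,0],[-6,39,0],[-6,39,0],[-6,39,0],[-6,39,0],[-6,39,0],[-6,39,0],[-6,39,0],[-6,39,0]], rot=[[0,0,0.15],[0,0,0.15],[0,0,0.15],[0,0,0.15],[0,0,0.15],[0,0,0.15],[0,0,0.15],[0,0,0.15],[0,0,0.15],[0,0,0.15],[0,0,0.15],[0,0,0.15],[0,0,0.15],[0,0,0.15],[0,0,0.15],[0,0,0.15],[0,0,0.15],[0,0,0.15],[0,0,0.15],[0,0,0.15]], gripper=[-0.3,-0.3,-0.3,-0.3,-0.3,-0.3,-0.3,-0.3,-0.3,-0.3,-0.3,-0.3,-0.3,-0.3,-0.3,-0.3,-0.3,-0.3,-0.3,-0.3])

```text
t: 2.3
ee_pos: [0.4437, 0.1219, 0.2502]
tcp_rot: [-1.559, -0.2, 0.18]
wrist_force: [-0.0, -0.3, -0.0]
width: 0.649
```

```bash
cat >> h.py <<'E'
def st():
    s=observe();M=R.from_rotvec(s['tcp_rot']).as_matrix()
    print('t',round(s['t'],2),'pos',(s['ee_pos']*1000).round(1),'jaw',round(np.arctan2(M[1,2],M[0,2]),3),'y',M[:,1].round(4),'F',s['wrist_force'].round(1),'M',s['moment'].round(2),'w',round(s['width'],3),'j',s['joints'].round(2));return s
E
python3 -c "from h import *;st()"
```

```text
t 2.3 pos [443.7 121.9 250.2] jaw 1.813 y [ 0.0124  0.0054 -0.9999] F [-0.  -0.3 -0. ] M [ 0.05 -0.05  0.01] w 0.649 j [ 0.49  0.27 -0.94  2.01  0.26  0.97  1.23]
```

>>> drive_tool(delta_pos=[[0,-9,-10],[1,-9,-20],[0,0,-25],[0,0,-25],[0,0,-15]], rot=[[-0.005,0.012,0.09],[0,0,0.083],[0,0,0],[0,0,0],[0,0,0]], gripper=[-0.3,-0.3,-0.3,-0.3,-0.3])

```text
t: 2.8
ee_pos: [0.4454, 0.1112, 0.1558]
tcp_rot: [-1.542, -0.351, 0.336]
wrist_force: [0.5, -0.5, 0.3]
width: 0.65
```

```bash
python3 - <<'E'
from h import *
s=st()
t=get('top');d=get('side')
a=cv2.resize(t['image'][130:260,240:360],None,fx=4,fy=4,interpolation=cv2.INTER_CUBIC)
b=cv2.resize(d['image'][165:265,290:370],None,fx=5,fy=5,interpolation=cv2.INTER_CUBIC)
c=np.zeros((520,880,3),np.uint8);c[:520,:480]=a;c[:500,480:]=b
cv2.imwrite('pics/k3.png',cv2.resize(c,(800,473))[:,:,::-1])
st()
E
```

```text
t 2.8 pos [445.4 111.2 155.8] jaw 2.009 y [ 0.0091  0.0036 -1.    ] F [ 0.5 -0.5  0.3] M [0.01 0.04 0.02] w 0.65 j [ 0.42  0.43 -0.87  2.1   0.46  0.8   1.28]
t 2.9 pos [444.7 111.1 155.7] jaw 2.009 y [ 0.0067  0.0035 -1.    ] F [-0.2 -0.3  0.4] M [-0.04  0.02  0.04] w 0.65 j [ 0.42  0.43 -0.87  2.1   0.46  0.8   1.28]
```

View pics/k3.png

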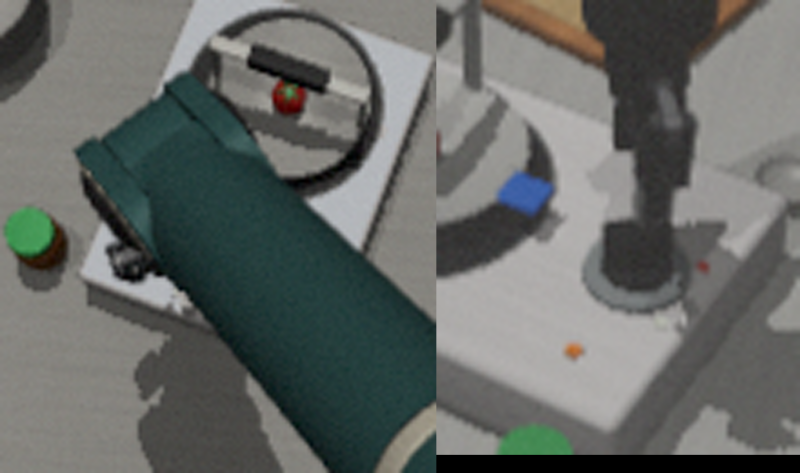

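The gripper hangs above the knob, right panel about (640,250), and the elbow is off to the right but clear. I'll correct 7 mm in y and descend.

>>> drive_tool(delta_pos=[[0,-7,-3],[0,-1,-10],[0,0,-15],[0,0,-15],[0,0,-10]], rot=[[-0.003,0.006,-0.02],[0,0,0],[0,0,0],[0,0,0],[0,0,0]], gripper=[-0.3,-0.3,-0.3,-0.3,-0.3])

```text
t: 3.4
ee_pos: [0.4485, 0.1019, 0.1041]
tcp_rot: [-1.548, -0.332, 0.317]
wrist_force: [-1.0, 0.8, 0.0]
width: 0.649
```

```bash
python3 -c "from h import *;st()"
```

```text
t 3.4 pos [448.5 101.9 104.1] jaw 1.984 y [ 9.6e-03  1.0e-04 -1.0e+00] F [-1.   0.8  0. ] M [-0.01  0.02  0.  ] w 0.649 j [ 0.35  0.51 -0.78  2.13  0.56  0.7   1.18]
```

>>> drive_tool(delta_pos=[[-3,2,-6],[0,0,-5],[0,0,0],[0,0,0],[0,0,0],[0,0,0],[0,0,0],[0,0,0],[0,0,0]], rot=[[0,0.009,0],[0,0,0],[0,0,0],[0,0,0],[0,0,0],[0,0,0],[0,0,0],[0,0,0],[0,0,0]], gripper=[-0.3,-0.3,0.0,0.3,0.6,0.8,1,1,1])

```text
t: 4.3
ee_pos: [0.4457, 0.1044, 0.0929]
tcp_rot: [-1.546, -0.325, 0.323]
wrist_force: [-0.0, 0.3, -1.7]
width: 0.155
```

```bash
python3 -c "from h import *;st()"
```

```text
t 4.3 pos [445.7 104.4  92.9] jaw 1.984 y [ 1.3e-03  9.0e-04 -1.0e+00] F [-0.   0.3 -1.7] M [ 0.08 -0.03  0.02] w 0.155 j [ 0.33  0.53 -0.76  2.14  0.58  0.69  1.16]
```

The knob is gripped, with the opening at about 13 mm and no side force. I'll turn it clockwise.

>>> drive_tool(delta_pos=[[0,0,0],[0,0,0],[0,0,0],[0,0,0],[0,0,0],[0,0,0],[0,0,0],[0,0,0],[0,0,0],[0,0,0],[0,0,0],[0,0,0],[0,0,0]], rot=[[0,0,-0.1],[0,0,-0.1],[0,0,-0.1],[0,0,-0.1],[0,0,-0.1],[0,0,-0.1],[0,0,-0.1],[0,0,-0.1],[0,0,-0.1],[0,0,-0.1],[0,0,-0.1],[0,0,-0.1],[0,0,0]], gripper=[1,1,1,1,1,1,1,1,1,1,1,1,1])

```text
t: 5.6
ee_pos: [0.4458, 0.1057, 0.0929]
tcp_rot: [-1.47, 0.648, -0.652]
wrist_force: [-0.1, 0.9, -2.7]
width: 0.155
```

```bash
python3 -c "from h import *;st()"
```

```text
t 5.6 pos [445.8 105.7  92.9] jaw 0.739 y [ 0.0031  0.     -1.    ] F [-0.1  0.9 -2.7] M [-0.13 -0.04 -0.07] w 0.155 j [ 0.08  0.45 -0.46  2.15  0.34  0.61  0.12]
```

>>> drive_tool(delta_pos=[[0,0,0],[0,0,0],[0,0,0],[0,0,0]], rot=[[0,0,-0.07],[0,0,-0.06],[0,0,-0.04],[0,0,0]], gripper=[1,1,1,1])

```text
t: 6.0
ee_pos: [0.4459, 0.1058, 0.0929]
tcp_rot: [-1.427, 0.773, -0.778]
wrist_force: [0.1, -0.2, -2.5]
width: 0.15
```

```bash
python3 -c "from h import *;st()"
```

```text
t 6.0 pos [445.9 105.8  92.9] jaw 0.575 y [ 0.0031 -0.0011 -1.    ] F [ 0.1 -0.2 -2.5] M [-0.16 -0.04  0.42] w 0.15 j [ 0.05  0.44 -0.42  2.15  0.31  0.61 -0.02]
```

The tool has turned 1.41 rad and the moment about z has risen to 0.42 N m, so the knob is at its stop. I'll let go and rise.

>>> drive_tool(delta_pos=[[0,0,0],[0,0,0],[0,0,0],[0,0,0],[0,0,10],[0,0,20],[0,0,35],[0,0,40],[0,0,40],[0,0,20],[0,0,0]], rot=[[0,0,0],[0,0,0],[0,0,0],[0,0,0],[0,0,0],[0,0,0],[0,0,0],[0,0,0],[0,0,0],[0,0,0],[0,0,0]], gripper=[0.3,0.0,-0.3,-0.3,-0.3,-0.3,-0.3,-0.3,-0.3,-0.3,-0.3])

```text
t: 7.1
ee_pos: [0.4444, 0.1062, 0.2684]
tcp_rot: [-1.428, 0.768, -0.773]
wrist_force: [0.6, 0.3, -0.7]
width: 0.649
```

```bash
python3 - <<'E'
from h import *
st()
d=get('side');t=get('top')
b=cv2.resize(d['image'][160:280,230:390],None,fx=5,fy=5,interpolation=cv2.INTER_CUBIC)
cv2.imwrite('pics/k4.png',b[:,:,::-1]);cv2.imwrite('pics/t4.png',t['image'][:,:,::-1])
E
```

```text
t 7.1 pos [444.4 106.2 268.4] jaw 0.582 y [ 3.6e-03 -2.0e-04 -1.0e+00] F [ 0.6  0.3 -0.7] M [0.07 0.02 0.05] w 0.649 j [ 0.18  0.16 -0.53  2.01  0.1   1.    0.18]
```

View pics/k4.png

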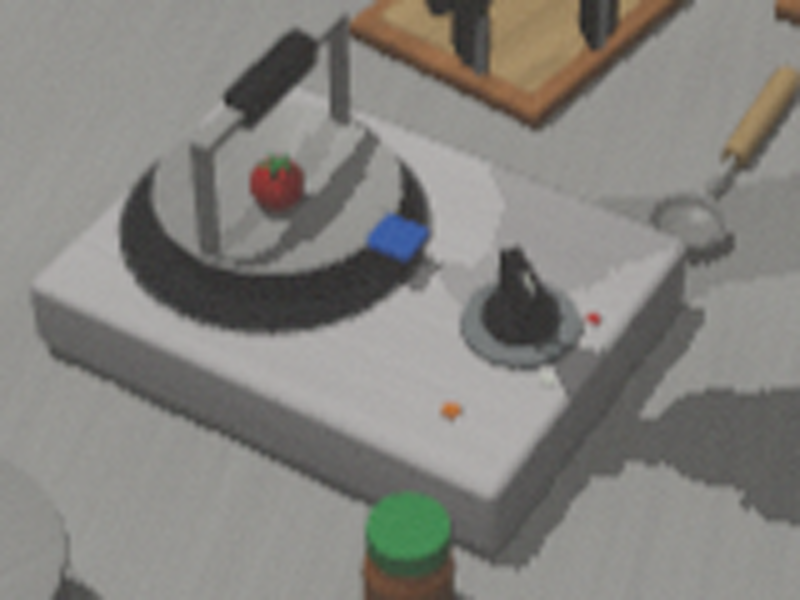

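The knob now sits at off and stays there, at crop (520,300). The dish and tomato are undisturbed. Next I'll go above the dish grip, with the jaws along the dish's x axis (-0.28).

>>> drive_tool(delta_pos=[[16,-5,0],[24,-8,0],[24,-8,0],[24,-8,0],[24,-8,0],[24,-8,0],[16,-5,0],[6,-3,0],[0,0,0]], rot=[[0,0,-0.11],[0,0,-0.13],[0,0,-0.13],[0,0,-0.13],[0,0,-0.13],[0,0,-0.13],[0,0,-0.1],[0,0,0],[0,0,0]], gripper=[-0.3,-0.3,-0.3,-0.3,-0.3,-0.3,-0.3,-0.3,-0.3])

```text
t: 8.1
ee_pos: [0.5976, 0.0494, 0.2496]
tcp_rot: [-1.072, 1.454, -1.418]
wrist_force: [-0.4, -0.7, -0.3]
width: 0.649
```

```bash
python3 -c "from h import *;st()"
```

```text
t 8.1 pos [597.6  49.4 249.6] jaw -0.307 y [-0.0297  0.0035 -0.9996] F [-0.4 -0.7 -0.3] M [-0.08 -0.05  0.  ] w 0.649 j [ 0.1   0.42 -0.31  1.69  0.13  1.08 -0.56]
```

>>> drive_tool(delta_pos=[[5,4,0],[0,0,-8],[0,0,-14],[0,0,-14],[0,0,-10],[0,0,0]], rot=[[-0.003,-0.03,0.022],[0,0,0],[0,0,0],[0,0,0],[0,0,0],[0,0,0]], gripper=[-0.3,-0.3,-0.3,-0.3,-0.3,-0.3])

```text
t: 8.7
ee_pos: [0.597, 0.0543, 0.1959]
tcp_rot: [-1.074, 1.416, -1.406]
wrist_force: [0.4, -0.6, 0.5]
width: 0.65
```

```bash
python3 - <<'E'
from h import *
st()
d=get('side')
b=cv2.resize(d['image'][140:240,240:360],None,fx=6,fy=6,interpolation=cv2.INTER_CUBIC)
cv2.imwrite('pics/g5.png',b[:,:,::-1])
E
```

```text
t 8.7 pos [597.   54.3 195.9] jaw -0.276 y [-9.5e-03 -2.0e-04 -1.0e+00] F [ 0.4 -0.6  0.5] M [ 0.05 -0.03 -0.01] w 0.65 j [ 0.09  0.47 -0.31  1.75  0.17  0.95 -0.56]
```

View pics/g5.png

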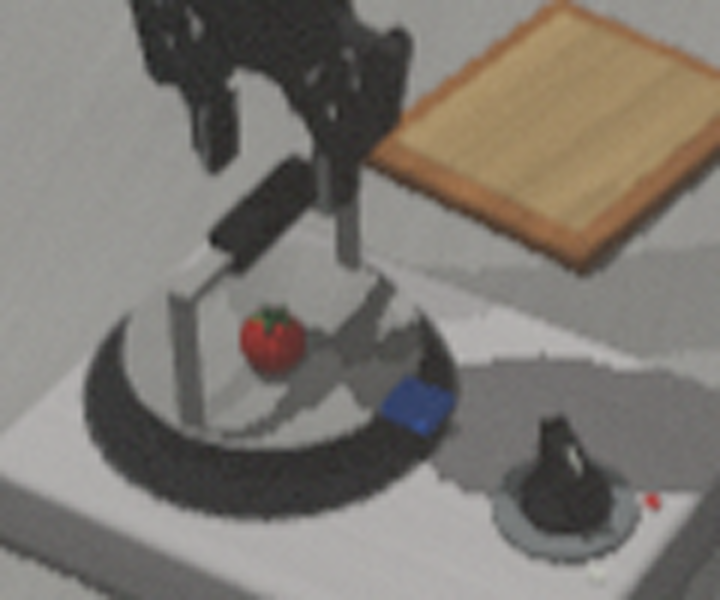

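The jaws straddle the grip in the crop, with one pad at (215,140) and the other at (340,190). I'll correct x by 6 mm and go down.

>>> drive_tool(delta_pos=[[6,-1,0],[0,0,-8],[0,0,-10],[0,0,-8],[0,0,-3],[0,0,0]], rot=[[0,-0.009,-0.007],[0,0,0],[0,0,0],[0,0,0],[0,0,0],[0,0,0]], gripper=[-0.3,-0.3,-0.3,-0.3,-0.3,-0.3])

```text
t: 9.35
ee_pos: [0.6049, 0.0532, 0.1661]
tcp_rot: [-1.058, 1.413, -1.416]
wrist_force: [0.0, -1.1, 0.7]
width: 0.647
```

```bash
python3 -c "from h import *;st()"
```

```text
t 9.35 pos [604.9  53.2 166.1] jaw -0.284 y [ 3.4e-03  1.0e-04 -1.0e+00] F [ 0.  -1.1  0.7] M [-0.   -0.02  0.02] w 0.647 j [ 0.08  0.51 -0.29  1.77  0.18  0.89 -0.58]
```

>>> drive_tool(delta_pos=[[-2,0,-3],[0,0,-2],[0,0,0]], rot=[[0,0.003,0],[0,0,0],[0,0,0]], gripper=[-0.2,0.0,0.2])

```text
t: 9.65
ee_pos: [0.6028, 0.0533, 0.1609]
tcp_rot: [-1.061, 1.415, -1.415]
wrist_force: [0.2, 0.9, -1.0]
width: 0.403
```

```bash
python3 -c "from h import *;st()"
```

```text
t 9.65 pos [602.8  53.3 160.9] jaw -0.284 y [ 4.e-04  2.e-04 -1.e+00] F [ 0.2  0.9 -1. ] M [ 0.02 -0.01  0.01] w 0.403 j [ 0.08  0.52 -0.29  1.77  0.19  0.88 -0.58]
```

Level and centred; I'll close gently.

>>> drive_tool(delta_pos=[[0,0,0],[0,0,0],[0,0,0],[0,0,0],[0,0,0],[0,0,0],[0,0,0],[0,0,0],[0,0,0],[0,0,0],[0,0,0],[0,0,0],[0,0,0]], rot=[[0,0,0],[0,0,0],[0,0,0],[0,0,0],[0,0,0],[0,0,0],[0,0,0],[0,0,0],[0,0,0],[0,0,0],[0,0,0],[0,0,0],[0,0,0]], gripper=[0.3,0.4,0.44,0.48,0.52,0.55,0.58,0.62,0.66,0.75,0.9,1,1])

```text
t: 10.95
ee_pos: [0.6041, 0.053, 0.1621]
tcp_rot: [-1.058, 1.413, -1.416]
wrist_force: [1.0, 0.1, -0.3]
width: 0.2
```

```bash
python3 - <<'E'
from h import *
st()
d=get('side')
b=cv2.resize(d['image'][140:240,240:360],None,fx=6,fy=6,interpolation=cv2.INTER_CUBIC)
cv2.imwrite('pics/g6.png',b[:,:,::-1])
E
```

```text
t 10.95 pos [604.1  53.  162.1] jaw -0.284 y [ 3.7e-03  2.0e-04 -1.0e+00] F [ 1.   0.1 -0.3] M [-0.01 -0.03  0.11] w 0.2 j [ 0.08  0.51 -0.29  1.77  0.19  0.88 -0.58]
```

View pics/g6.png

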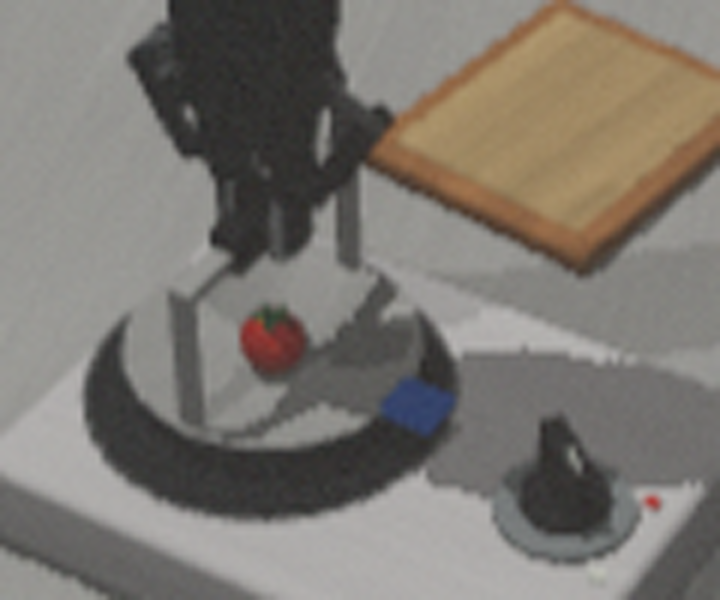

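The grip is closed at 17 mm and the tomato is centred. I'll lift gently.

>>> drive_tool(delta_pos=[[0,0,1],[0,0,2],[0,0,3],[0,0,3],[0,0,4],[0,0,4],[0,0,4],[0,0,3]], rot=[[0,0,0],[0,0,0],[0,0,0],[0,0,0],[0,0,0],[0,0,0],[0,0,0],[0,0,0]], gripper=[1,1,1,1,1,1,1,1])

```text
t: 11.8
ee_pos: [0.6011, 0.0529, 0.1852]
tcp_rot: [-1.065, 1.417, -1.414]
wrist_force: [0.4, -0.2, -4.5]
width: 0.202
```

```bash
python3 -c "from h import *;st()"
```

```text
t 11.8 pos [601.1  52.9 185.2] jaw -0.284 y [-3.7e-03 -3.0e-04 -1.0e+00] F [ 0.4 -0.2 -4.5] M [ 0.02 -0.01  0.01] w 0.202 j [ 0.09  0.49 -0.3   1.76  0.17  0.93 -0.57]
```

The dish is off the plate: the load is about 3.5–4 N. I'll go on up, offsetting the small drift.

>>> drive_tool(delta_pos=[[0.4,0,2],[0.5,0,3],[0.6,0,4],[0.6,0,5],[0.6,0,5],[0.6,0,5],[0.6,0,5],[0.6,0,5],[0.6,0,5],[0.6,0,5],[0.6,0,5],[0.6,0,5],[0.6,0,5],[0.6,0,5],[0.5,0,4],[0.4,0,3],[0,0,2],[0,0,1],[0,0,0]], rot=[[0,-0.001,0],[0,-0.001,0],[0,-0.001,0],[0,-0.0015,0],[0,-0.0015,0],[0,-0.0015,0],[0,-0.0015,0],[0,-0.0015,0],[0,-0.0015,0],[0,-0.0015,0],[0,-0.0015,0],[0,-0.0015,0],[0,-0.001,0],[0,-0.001,0],[0,-0.001,0],[0,0,0],[0,0,0],[0,0,0],[0,0,0]], gripper=[1,1,1,1,1,1,1,1,1,1,1,1,1,1,1,1,1,1,1])

```text
t: 13.7
ee_pos: [0.6108, 0.053, 0.2666]
tcp_rot: [-1.046, 1.402, -1.422]
wrist_force: [1.1, -0.3, -2.7]
width: 0.197
```

```bash
python3 -c "from h import *;st()"
```

```text
t 13.7 pos [610.8  53.  266.6] jaw -0.284 y [ 1.850e-02 -2.000e-04 -9.998e-01] F [ 1.1 -0.3 -2.7] M [-0.    0.07 -0.01] w 0.197 j [ 0.1   0.4  -0.31  1.68  0.14  1.07 -0.54]
```

>>> drive_tool(delta_pos=[[-0.5,0,0],[-1,0,-0.5],[-1,0,-0.5],[-1,0,-0.5],[-1,0,-0.5],[-0.5,0,0],[0,0,0],[0,0,0]], rot=[[0,0.001,0],[0,0.0025,0],[0,0.003,0],[0,0.003,0],[0,0.0025,0],[0,0.001,0],[0,0,0],[0,0,0]], gripper=[1,1,1,1,1,1,1,1])

```text
t: 14.5
ee_pos: [0.6049, 0.0529, 0.2635]
tcp_rot: [-1.06, 1.413, -1.416]
wrist_force: [0.4, -0.1, -4.4]
width: 0.2
```

```bash
python3 -c "from h import *;st()"
```

```text
t 14.5 pos [604.9  52.9 263.5] jaw -0.284 y [ 2.5e-03 -4.0e-04 -1.0e+00] F [ 0.4 -0.1 -4.4] M [-0.02  0.   -0.03] w 0.2 j [ 0.1   0.41 -0.32  1.68  0.14  1.07 -0.54]
```

Now the quarter turn, counter-clockwise by about 1.58 rad, in chunks.

>>> drive_tool(delta_pos=[[0,0,0],[0,0,0],[0,0,0],[0,0,0],[0,0,0],[0,0,0],[0,0,0],[0,0,0],[0,0,0],[0,0,0]], rot=[[0,0,0.015],[0,0,0.03],[0,0,0.045],[0,0,0.055],[0,0,0.055],[0,0,0.055],[0,0,0.055],[0,0,0.045],[0,0,0.03],[0,0,0.015]], gripper=[1,1,1,1,1,1,1,1,1,1])

```text
t: 15.5
ee_pos: [0.6052, 0.0528, 0.2639]
tcp_rot: [-1.271, 1.099, -1.103]
wrist_force: [-1.0, -0.6, -4.1]
width: 0.205
```

```bash
python3 -c "from h import *;st()"
```

```text
t 15.5 pos [605.2  52.8 263.9] jaw 0.145 y [ 3.5e-03  9.0e-04 -1.0e+00] F [-1.  -0.6 -4.1] M [-0.01 -0.04  0.01] w 0.205 j [ 0.16  0.42 -0.4   1.68  0.18  1.08 -0.15]
```

>>> drive_tool(delta_pos=[[0,0,0],[0,0,0],[0,0,0],[0,0,0],[0,0,0],[0,0,0],[0,0,0],[0,0,0],[0,0,0],[0,0,0],[0,0,0],[0,0,0],[0,0,0],[0,0,0],[0,0,0],[0,0,0],[0,0,0],[0,0,0]], rot=[[0,0,0.02],[0,0,0.04],[0,0,0.055],[0,0,0.065],[0,0,0.07],[0,0,0.07],[0,0,0.07],[0,0,0.07],[0,0,0.07],[0,0,0.07],[0,0,0.07],[0,0,0.07],[0,0,0.07],[0,0,0.065],[0,0,0.055],[0,0,0.04],[0,0,0.02],[0,0,0]], gripper=[1,1,1,1,1,1,1,1,1,1,1,1,1,1,1,1,1,1])

```text
t: 17.3
ee_pos: [0.6058, 0.0514, 0.2645]
tcp_rot: [-1.547, 0.297, -0.3]
wrist_force: [-0.6, -0.3, -3.7]
width: 0.202
```

```bash
python3 -c "from h import *;st()"
```

```text
t 17.3 pos [605.8  51.4 264.5] jaw 1.19 y [ 0.0027  0.003  -1.    ] F [-0.6 -0.3 -3.7] M [-0.05  0.02 -0.02] w 0.202 j [ 0.32  0.46 -0.61  1.67  0.29  1.11  0.82]
```

>>> drive_tool(delta_pos=[[0,0,0],[-0.4,0.4,-0.3],[-0.4,0.4,-0.4],[-0.3,0.3,-0.4],[-0.3,0.3,-0.3],[0,0,0],[0,0,0]], rot=[[0,0,0.015],[0,0,0.025],[0,0,0.03],[0,0,0.025],[0,0,0.015],[0,0,0],[0,0,0]], gripper=[1,1,1,1,1,1,1])

```text
t: 18.0
ee_pos: [0.6042, 0.053, 0.263]
tcp_rot: [-1.558, 0.204, -0.207]
wrist_force: [0.6, 0.2, -3.2]
width: 0.199
```

```bash
python3 - <<'E'
from h import *
s=st()
d=get('side');t=get('top')
a=cv2.resize(t['image'][110:235,255:455],None,fx=2,fy=2,interpolation=cv2.INTER_CUBIC)
b=cv2.resize(d['image'][100:240,230:390],None,fx=5,fy=5,interpolation=cv2.INTER_CUBIC)[:600]
b=cv2.resize(d['image'][110:230,240:400],None,fx=5,fy=5,interpolation=cv2.INTER_CUBIC)
cv2.imwrite('pics/e7.png',b[:,:,::-1]);cv2.imwrite('pics/t7.png',t['image'][:,:,::-1])
def m(d,lo,hi,sat,roi):
    H,S,V=cv2.split(cv2.cvtColor(d['image'],cv2.COLOR_RGB2HSV)); k=((H>lo)&(H<hi)&(S>sat)&(V>50))
    x0,x1,y0,y1=roi; p=np.argwhere(k[y0:y1,x0:x1])[:,::-1]+[x0,y0]; return p.mean(0),len(p)
bs,bt=m(d,100,130,120,(240,400,110,240)),m(t,100,130,120,(255,450,110,235))
rs=m(d,-1,8,130,(240,340,110,230))
print('blue',bs,bt,'red',rs)
c=np.array([s['ee_pos'][0],s['ee_pos'][1]]);B=np.array([.5208,-.2423])
print('want',np.arctan2(*(B-c)[::-1]))
if bt[1]>20:
    p,e=tri(t,bt[0],d,bs[0]);print('tab',p,e)
p=onz(d,bs[0],.185);print('tab side',p,'ang',np.arctan2(*(p[:2]-c)[::-1]))
print('tomato exp px',proj(d,[c[0],c[1],s['ee_pos'][2]+.002-.103+.024]))
E
```

```text
t 18.0 pos [604.2  53.  263. ] jaw 1.309 y [ 0.0024  0.0031 -1.    ] F [ 0.6  0.2 -3.2] M [-0.01  0.03 -0.06] w 0.199 j [ 0.34  0.47 -0.64  1.67  0.3   1.1   0.92]
blue (array([297.57894737, 155.68421053]), 19) (array([nan, nan]), 0) red (array([282.32692308, 169.55769231]), 52)
want -1.8460134988413728
tab side [ 0.58329011 -0.01984411  0.185     ] ang -1.8501762782816322
tomato exp px [282.82521573 169.62533886]<stdin>:10: RuntimeWarning: Mean of empty slice.
  ret = um.true_divide(
```

View pics/e7.png

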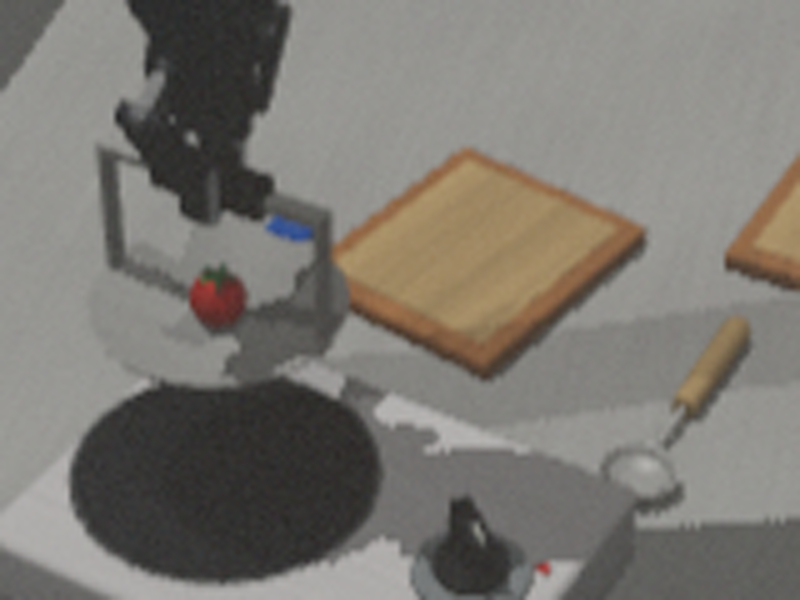

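In the crop the dish hangs clear above the plate. The tomato is centred: measured pixel (282.3,169.6), expected (282.8,169.6). The blue tab's visible sliver at (290,228) points along -1.850, and the board direction is -1.846. I'll let it settle, then hand in.

>>> drive_tool(delta_pos=[[0,0,0],[0,0,0],[0,0,0],[0,0,0],[0,0,0]], rot=[[0,0,0],[0,0,0],[0,0,0],[0,0,0],[0,0,0]], gripper=[1,1,1,1,1])

```text
t: 18.6
ee_pos: [0.6042, 0.0529, 0.263]
tcp_rot: [-1.558, 0.204, -0.208]
wrist_force: [-0.1, 0.2, -3.6]
width: 0.197
```

```bash
python3 -c "
from h import *
s=st();print(abs(s['qvel']).max())
print(job_done())"
```

```text
t 18.6 pos [604.2  52.9 263. ] jaw 1.308 y [ 0.0025  0.0029 -1.    ] F [-0.1  0.2 -3.6] M [-0.01 -0.02 -0.05] w 0.197 j [ 0.34  0.47 -0.64  1.67  0.3   1.1   0.92]
0.0050977584970005665
the job is handed in; nothing more can be done
None
```

The job is handed in at t = 18.6 s. I turned the knob about 1.41 rad clockwise to its stop and let go. Then I lifted the dish about 10 cm straight up and turned it a quarter turn, so its tab points at the far board. The arm is still holding it there.

**Last checks:**
- **Level:** the tool's tilt has stayed within about 0.2° of its tilt at the grasp. Midway through the lift it was off by about 0.85°, which I corrected gently.
- **Tab:** it points along -1.850 rad against a wanted -1.846. This rests on a small visible sliver in the side view only, because the arm hid the tab from above. The tool's yaw change agrees to about 0.01 rad.
- **Tomato:** it is within 1 pixel of the dish's centre.
- **Hold:** the wrist carries about 3.6 N and the arm is at rest.
- **Knob and surroundings:** the knob was still at off in the last picture, and the spoon looked untouched there. The jar and pot were last in view after I released the knob, and the arm did not go near them afterwards. I did not measure the bystanders again.

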